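# Lock the filter-bay cover of a lab instrument

## Task

The grey cover of the white filter bay stands ajar: press it down flush. Then, only once it is shut, turn both of its black quarter-turn fasteners clockwise to the stop (a fingertip set in the wide slot does it), so that each slot lines up with its green marks and the cover is locked. Nothing needs to be gripped or lifted: do not pull the cover open any further, and leave the bottles, vials, rack, box and tape where they stand.

Things in the scene. Friction and masses are not known exactly. Their poses are not given: they have to be found in the camera images.
- housing: white low instrument, fixed to the table, 320 (x) x 360 (y) x 90 mm high, with a recess in the top closed by the cover; origin under its centre, its x axis points from its front (robot side) to its rear deck. The rear deck is the last 84 mm, at 90 mm height. Steel tongues below the fasteners swing under a rail at its front and hold the cover down
- cover (a joint): opening angle of the cover, rad: 0 = shut, top flush with the housing's 90 mm high rim; grows as its front edge rises. Stiff hinge: stays where it is left, a push of about 2 N or more at its front closes it. The cover is grey, 210 (front to back) x 310 x 8 mm, hinged along its rear edge, 73 mm behind the housing's centre, at the height of the rim
- cover_press (a point): on the cover's top surface, midway between the two fasteners, 155 mm in front of the hinge and 55 mm from the front edge; 74 mm of bare cover lie here between the fasteners' discs; x axis points to the hinge, z axis out of the cover. When the cover is shut it lies 82 mm in front of the housing's centre at 90 mm height; the fastener centres then lie 85 mm to its left (+y of the housing) and right
- latch_left_slot (a point): middle of the slot floor of the left fastener (+ y side of the cover): a disc 96 mm across, aluminium, with two black half-moon lugs 18 mm high that leave between them a straight slot 38 mm wide right across the disc (open at both ends; lugs end 47 mm from the centre). The slot floor is 6 mm above the cover's top surface, the lug tops 24 mm above it. The point's x axis lies along the slot, its z axis along the turning axis; it turns with the fastener
- latch_left (a joint): turn of the left fastener, rad: 0 = open, slot front to back (towards the red mark on the cover); grows clockwise seen from above; 1.571 = hard stop, locked, slot lies left to right, in line with the two green marks on the cover. Stays where it is left; takes about 0.12 N m to turn (4 N pushed sideways on a lug 30 mm from the centre)
- latch_right_slot (a point): middle of the slot floor of the right fastener (- y side of the cover): a disc 96 mm across, aluminium, with two black half-moon lugs 18 mm high that leave between them a straight slot 38 mm wide right across the disc (open at both ends; lugs end 47 mm from the centre). The slot floor is 6 mm above the cover's top surface, the lug tops 24 mm above it. The point's x axis lies along the slot, its z axis along the turning axis; it turns with the fastener
- latch_right (a joint): turn of the right fastener, rad: 0 = open, slot front to back (towards the red mark on the cover); grows clockwise seen from above; 1.571 = hard stop, locked, slot lies left to right, in line with the two green marks on the cover. Stays where it is left; takes about 0.12 N m to turn (4 N pushed sideways on a lug 30 mm from the centre)
- spray_bottle: black trigger spray bottle, white head, 80 mm across and 227 mm tall; origin under its centre; bystander
- reagent_bottle: white jar with a blue cap, 70 mm across, 150 mm tall; origin under its centre; bystander
- tube_rack: purple tube rack with capped tubes, 90 x 190 x 60 mm; origin under its centre; bystander
- tip_box: blue pipette-tip box, 85 x 120 x 50 mm; origin under its centre; bystander
- tape_roll: yellow roll of tape lying flat, 90 mm across, 36 mm high; origin under its centre; bystander
- vial_a: small clear vial, red cap, 28 mm across, 50 mm tall, standing on the housing's rear deck; origin under its centre; bystander
- vial_b: the same with a green cap; bystander

How it is judged:
By the outcome, as a careful person would: the job done as asked, in the order asked, and still so for the second after the job is handed in, with the robot touching nothing.
It also fails if it takes over 50 s, if anything falls off the work surface, if the arm or the gripper's body presses on something with over 40 N, if the wrist force passes 120 N, or if a joint passes its speed limit or range.

## Robot

A 6-joint arm with a two-finger parallel gripper is mounted at the origin on the work surface. World frame = base frame: x ahead of the robot, y to its left, z up, the work surface at z = 0. Lengths are in m, angles in rad, forces in N, time in s.
With the tool pointing down it reaches from about 0.25 to 0.775 m from the base axis. Payload 4 kg.
Tool frame: the origin (TCP) lies midway between the tips of the shut fingers; the grasp point (between the pads) lies 19 mm behind it; y points along the fingers, x is the direction in which the jaws open and shut, and the axes are right-handed (so a half turn about y gives the same grasp; the last joint's range is limited). The gripper opens to 94 mm and grips with 3 to 60 N. Pads are 16 mm wide; open, the fingers measure 119 mm over their backs; the gripper's body (75 mm by 177 mm) begins 78 mm behind the grasp point.
Start: joints at [-1.292, 0.087, 1.371, -0, 1.684, -0.103], TCP at [0.205, -0.51, 0.206] pointing down, gripper open.
Joint ranges: [-3.1, 3.1], [-0.76, 2.03], [0.27, 2.55], [-1.08, 4.22], [0.17, 2.65], [-2.57, 2.57]. Speed limits (rad/s): [2.79, 2.79, 3.14, 3.14, 3.14, 3.14].

## Interface

Orientations are given as [roll, pitch, yaw] about the fixed x, y, z axes, in that order (R = Rz(yaw) Ry(pitch) Rx(roll)).
In Python, from bench import robot gives the robot as it stands.
- The arm moves only by the shell command python3 -m creep 'ROWS'. ROWS is JSON, a list of rows, each a list of 7 numbers: the shift along the tool's x, y, z in mm, then the turn, a rotation vector about the tool's x, y, z in degrees, then the closure in counts, from 0 (fully open) to 255 (shut). A call has 1 to 5 rows; each row is the pose to reach, as a shift and turn from the pose commanded when the call began, along the tool's axes at that moment; what a row does not reach only later rows make up. A row lasts 1/8 s, in which the tool goes at most 62.5 mm and 10.7 degrees, less where a joint would pass 70% of its speed; a pose out of reach is approached as far as the arm can. A call with a gripper value outside its range is refused whole. The fingers move at their own pace and stop on an object; the grip force is fixed at half the most. Time passes only in rows, so rows that repeat a pose let the fingers close. It gives the time, the measured TCP pose, the force and the opening at its end, in the units of the state.
- robot.get_obs(): the state, without advancing time (a new reading comes with each control period).
- robot.snapshot(name): name is "side" or "top"; returns a dict with "color" (480x640x3 uint8, blue, green, red), "fx", "fy", "cx", "cy" (pixels), "world_from_camera" (4x4, takes a point from camera to world coordinates). Camera axes: x right, y down, z forward; pixel columns grow to the right and rows downward; lengths in m; the calibration is good to about 2 mm. A picture is of the moment at which its call begins. There is no depth.
- robot.close_job(): hands the job in, once; it reports no verdict.
Trained networks look in the newest picture that a camera, given by its name, has taken for a name from the list of things; names that differ only in an ending like _2 or _b are one class to them, and where a whole thing is asked for, a point or a joint stands for the part that bears it (a point fixed in the world has none). Each returns a list of dicts, best first, with "p" (0 to 1); they miss things now and then, are a little off and sometimes report something else, mostly with a low value. They report only what shows in the picture. A call takes as long as a camera call.
- robot.spot_in(name, camera): "point" ([x, y, z] in m, in world coordinates, good to about 4 mm: the middle of the surface that is visible of it).
- robot.landmark_of(name, camera): "point" ([x, y, z] in m, in world coordinates, good to about 4 mm: a listed point, or the origin of a listed thing).
The state is a dict: "time": time; "joint_positions": joint angles; "qvel": joint speeds; "joint_torque": joint torques, N m; "tool_pos": TCP position; "ee_rot": TCP orientation; "wrist_force": force on the tool from outside, world axes, zero at the start; "wrist_torque": the same for the moment, N m; "width": finger opening in m.
Only numpy, scipy, OpenCV 4.12 (cv2) and the standard library are available. Lean on these libraries where they do the work, as an engineer would, in place of code of your own. Each camera call takes 0.05 s, during which the arm holds its last target.

## Working session

There is one attempt and no reset: what is moved stays moved. The work goes in short steps, Python scripts to look and compute and a shell command to move; the robot and the scene stay as the last step left them, time stands still between calls to the robot, and variables do not carry over. Pictures are saved under pics/ and viewed, and the job is handed in when it is done.

```bash
mkdir -p pics; ls
cat > h.py <<'E'
from bench import robot
import cv2,numpy as np
np.set_printoptions(precision=4,suppress=True)
def snap(cam,name):
    s=robot.snapshot(cam); cv2.imwrite(f'pics/{name}.png',s['color']); return s
def px(s,p):
    c=np.linalg.inv(s['world_from_camera'])@np.append(p,1); return np.array([s['fx']*c[0]/c[2]+s['cx'],s['fy']*c[1]/c[2]+s['cy']])
def ray(s,u,v,z):
    T=np.array(s['world_from_camera']); d=T[:3,:3]@np.array([(u-s['cx'])/s['fx'],(v-s['cy'])/s['fy'],1]); o=T[:3,3]; return o+d*(z-o[2])/d[2]
E
python3 - <<'E'
from h import *
print(robot.get_obs())
for c in('top','side'):
    s=snap(c,c+'0'); print(c,np.array(s['world_from_camera']),s['fx'])
    for n in('cover_press','latch_left_slot','latch_right_slot','housing','vial_a','vial_b','spray_bottle','reagent_bottle'):
        r=robot.landmark_of(n,c); print(n,[(np.round(d['point'],4).tolist(),round(d['p'],2)) for d in r[:3]],px(s,r[0]['point']) if r else '')
E
```

```text
pics
{'time': 0.0, 'joint_positions': array([-1.2921,  0.0879,  1.3722, -0.    ,  1.6836, -0.1031]), 'qvel': array([-0.0011, -0.0016,  0.0007,  0.0011, -0.0005,  0.0009]), 'joint_torque': array([ -0.0009, -34.0181, -30.243 ,   0.0717,   0.0328,  -0.0002]), 'tool_pos': array([ 0.2048, -0.5099,  0.2043]), 'ee_rot': array([-1.5706,  0.0021, -1.189 ]), 'wrist_force': array([ 0.1992, -0.4503, -0.1226]), 'wrist_torque': array([0.0058, 0.0067, 0.0154]), 'width': 0.09390816149727946}
top [[-0.0055 -0.9982  0.0592  0.4694]
 [-0.9999  0.0065  0.0158 -0.0186]
 [-0.0161 -0.0591 -0.9981  1.5028]
 [ 0.      0.      0.      1.    ]] 561.3139657185245
cover_press [([0.5008, 0.0611, 0.1293], 0.75)] [290.0948 244.5869]
latch_left_slot [([0.4718, 0.1394, 0.1347], 0.81)] [257.9045 256.628 ]
latch_right_slot [([0.5319, -0.0226, 0.1309], 0.9), ([0.4939, 0.4135, 0.0], 0.75)] [324.21   231.6514]
housing [([0.5728, 0.0884, 0.0007], 0.96)] [282.6342 218.9   ]
vial_a [([0.6465, 0.2125, 0.0902], 0.55), ([0.7262, 0.0361, 0.0882], 0.53)] [231.1884 187.8333]
vial_b [([0.6465, 0.2125, 0.0902], 0.55), ([0.7262, 0.03
[... 330 characters left out ...]
 0.6), ([0.5748, 0.0847, 0.0001], 0.22), ([0.3159, 0.2916, 0.0005], 0.19)] [323.7205 251.7212]
latch_left_slot [([0.4698, 0.1406, 0.133], 0.78)] [323.8264 278.3557]
latch_right_slot [([0.5274, -0.0159, 0.1334], 0.89), ([0.5569, -0.4223, -0.0003], 0.4)] [324.8796 225.9794]
housing [([0.5733, 0.0858, -0.0011], 0.77)] [287.9716 297.7776]
vial_a [([0.6492, 0.2124, 0.0863], 0.93), ([0.7271, 0.0395, 0.0899], 0.74)] [223.4518 297.2221]
vial_b [([0.6492, 0.2124, 0.0863], 0.93), ([0.7271, 0.0395, 0.0899], 0.74)] [223.4518 297.2221]
spray_bottle [([0.6586, 0.4416, -0.0003], 0.76), ([0.4683, 0.1398, 0.1341], 0.6)] [158.3956 418.364 ]
reagent_bottle [([0.4928, 0.4079, -0.004], 0.83)] [253.7754 434.7786]
```

View images.

View pics/top0.png

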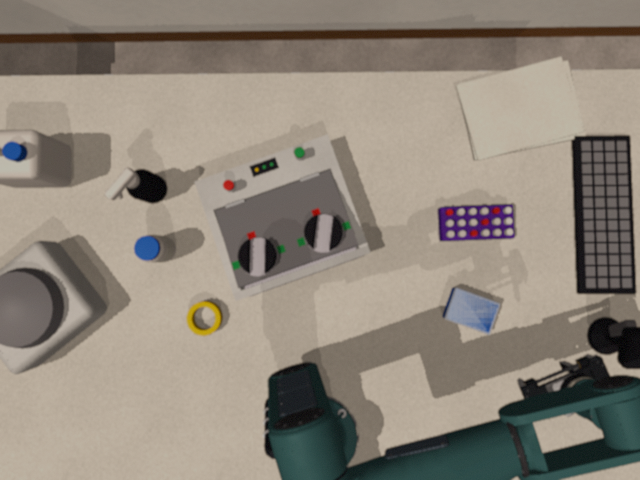

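View pics/side0.png

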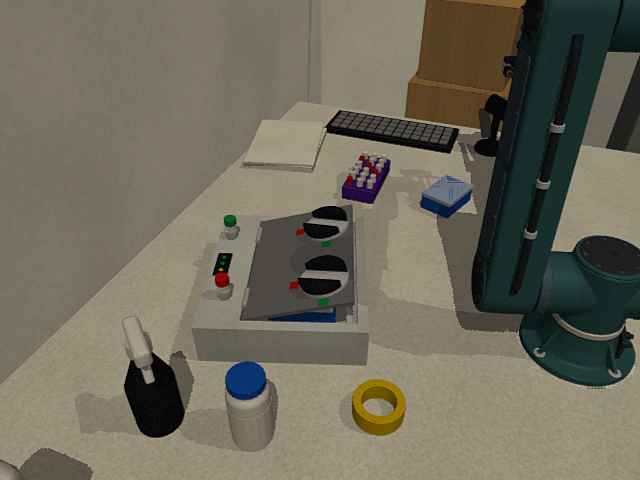

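Run:
```python
from h import *
im=cv2.imread('pics/top0.png')[160:310,190:380]
cv2.imwrite('pics/top0z.png',cv2.resize(im,None,fx=4,fy=4,interpolation=cv2.INTER_CUBIC))
```

```text
(no output)
```

View pics/top0z.png

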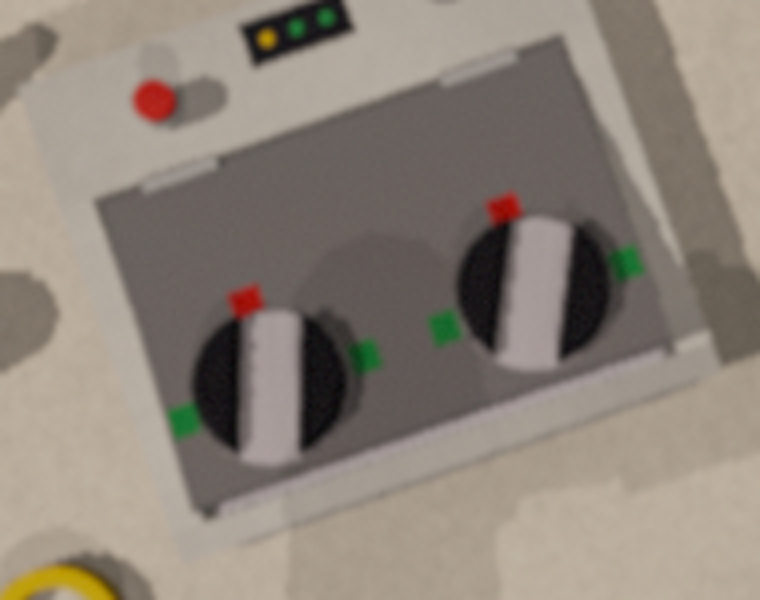

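```bash
cat >> h.py <<'E'
def go(p,yaw_deg):
    o=robot.get_obs(); from scipy.spatial.transform import Rotation as R
    r=R.from_euler('xyz',o['ee_rot']); d=np.array(p)-o['tool_pos']
    t=R.from_euler('xyz',[-np.pi/2,0,np.radians(yaw_deg)])
    print('mm',r.inv().apply(d)*1000,'deg',np.degrees((r.inv()*t).as_rotvec()),'t',o['time'],'w',o['width'],'F',o['wrist_force'],'p',o['tool_pos'],'rpy',np.degrees(o['ee_rot']))
E
python3 -c "
from h import *
go([0.496,0.059,0.21],0)"
```

```text
mm [-419.9578   -4.5004  482.2594] deg [  0.0024 -68.1244   0.0054] t 0.9 w 0.09369347584448533 F [-0.0947  0.201   0.1495] p [ 0.2049 -0.5104  0.2055] rpy [-89.999   -0.0055 -68.1244]
```

```bash
python3 -m creep '[[-30,-4,35,0,-4,0,255],[-70,-4,80,0,-10,0,255],[-108,-4,124,0,-17,0,255],[-146,-4,168,0,-24,0,255],[-184,-4,212,0,-30,0,255]]'; python3 -c "
from h import *
go([0.496,0.059,0.21],0)"
```

```text
time: 1.52
tool_pos: [0.3337, -0.259, 0.2097]
ee_rot: [-1.571, -0.001, -0.662]
wrist_force: [1.0, 0.1, 0.1]
width: 0.0471
mm [-67.5817  -0.3469 350.6012] deg [  0.0172 -37.9534   0.0609] t 1.525 w 0.047149788153484286 F [1.0066 0.0853 0.1401] p [ 0.3337 -0.259   0.2097] rpy [-89.9966  -0.062  -37.9534]
```

```bash
python3 -m creep '[[-11,0,58,0,-8,0,255],[-22,0,116,0,-15,0,255],[-34,0,174,0,-22,0,255],[-45,0,232,0,-30,0,255],[-56,0,290,0,-38,0,255]]'; python3 -c "
from h import *
go([0.496,0.059,0.21],0)"
```

```text
time: 2.15
tool_pos: [0.4688, 0.0039, 0.2098]
ee_rot: [-1.571, -0.001, 0.003]
wrist_force: [0.8, 0.0, -0.4]
width: 0.0003
mm [27.3722 -0.1702 54.9925] deg [0.0279 0.152  0.0696] t 2.15 w 0.0002846424576952169 F [ 0.7813  0.018  -0.401 ] p [0.4688 0.0039 0.2098] rpy [-90.028   -0.0696   0.1521]
```

```bash
python3 -m creep '[[14,0,28,0,0,0,255],[27,0,55,0,0,0,255],[27,30,55,0,0,0,255],[27,60,55,0,0,0,255],[27,70,55,0,0,0,255]]'; python3 -c "
from h import *
go([0.496,0.059,0.09],0)
s=snap('side','side1')"
```

```text
time: 2.78
tool_pos: [0.494, 0.0571, 0.1374]
ee_rot: [-1.571, 0.004, -0.002]
wrist_force: [0.6, 0.4, 1.0]
width: 0.0002
mm [ 2.1998 47.3617  1.9238] deg [ 0.0069 -0.109  -0.2154] t 2.775 w 0.00024947522000640706 F [0.593  0.3623 1.0318] p [0.494  0.0571 0.1374] rpy [-90.0071   0.2154  -0.109 ]
```

View pics/side1.png

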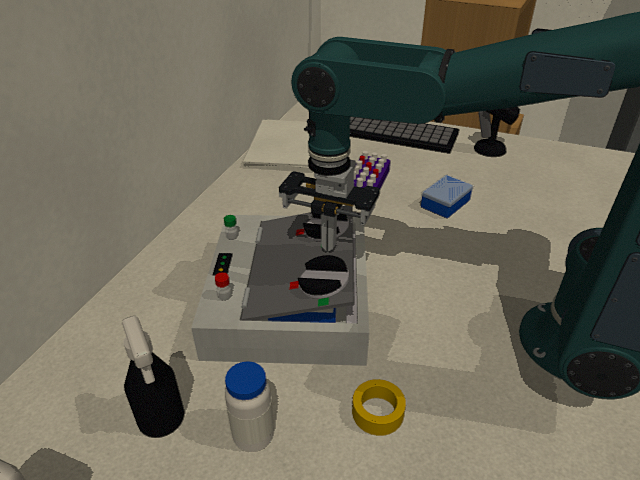

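The shut fingers (327,245) hang between the two discs over bare cover. Pressing down.

```bash
python3 -m creep '[[1,10,1,0,0,0,255],[1,20,1,0,0,0,255],[1,30,1,0,0,0,255],[1,40,1,0,0,0,255],[1,44,1,0,0,0,255]]';python3 -m creep '[[0,2,0,0,0,0,255],[0,2,0,0,0,0,255]]'; python3 -c "
from h import *
go([0.496,0.059,0.09],0)"
```

```text
time: 3.45
tool_pos: [0.496, 0.0577, 0.0946]
ee_rot: [-1.571, 0.001, -0.002]
wrist_force: [-1.4, -2.2, 3.3]
width: 0.0003
time: 3.7
tool_pos: [0.4963, 0.0583, 0.0931]
ee_rot: [-1.57, -0.0, -0.002]
wrist_force: [-0.0, 0.2, 0.4]
width: 0.0006
mm [-0.2611  3.1096  0.7417] deg [-0.0406 -0.1272  0.0006] t 3.7 w 0.0005642296282708174 F [-0.0257  0.2143  0.388 ] p [0.4963 0.0583 0.0931] rpy [-89.9594  -0.0005  -0.1272]
```

```bash
for i in 1 2 3 4; do python3 -m creep '[[0,1.5,0,0,0,0,255],[0,1.5,0,0,0,0,255]]' | egrep 'tool_pos|force'; done
```

```text
tool_pos: [0.4964, 0.0583, 0.0921]
wrist_force: [0.3, -0.1, 1.2]
tool_pos: [0.4963, 0.0583, 0.0905]
wrist_force: [-0.3, 1.2, 2.1]
tool_pos: [0.4964, 0.0583, 0.0902]
wrist_force: [-2.5, 1.1, 6.3]
tool_pos: [0.4964, 0.0583, 0.0902]
wrist_force: [-4.8, 2.0, 12.7]
```

```bash
python3 -m creep '[[0,2,0,0,0,0,255],[0,2,0,0,0,0,255]]' | egrep 'tool_pos|force'; python3 -m creep '[[0,-10,0,0,0,0,255],[0,-40,0,0,0,0,255],[0,-60,0,0,0,0,255],[0,-60,-60,0,0,0,255],[0,-60,-120,0,0,0,255]]'
python3 - <<'E'
from h import *
for c in('top','side'):
    s=snap(c,c+'2')
    for n in('cover_press','latch_left_slot','latch_right_slot','housing'):
        r=robot.landmark_of(n,c); print(n,[(np.round(d['point'],4).tolist(),round(d['p'],2)) for d in r[:2]])
    im=s['color'];im=im[160:310,190:380] if c=='top' else im[190:370,180:400]
    cv2.imwrite(f'pics/{c}2z.png',cv2.resize(im,None,fx=3,fy=3,interpolation=cv2.INTER_CUBIC))
E
```

```text
tool_pos: [0.4965, 0.0583, 0.0901]
wrist_force: [-9.1, 0.6, 19.6]
time: 5.58
tool_pos: [0.4961, -0.063, 0.1453]
ee_rot: [-1.572, -0.001, 0.0]
wrist_force: [0.6, -1.1, -0.3]
width: 0.0007
cover_press [([0.4965, 0.0565, 0.0901], 0.72)]
latch_left_slot [([0.4673, 0.1388, 0.0971], 0.62), ([0.3375, -0.404, -0.0007], 0.28)]
latch_right_slot [([0.5212, -0.0228, 0.0947], 0.56)]
housing [([0.5714, 0.0845, 0.0], 0.68)]
cover_press [([0.4943, 0.0634, 0.087], 0.94)]
latch_left_slot [([0.4624, 0.1417, 0.0983], 0.88)]
latch_right_slot [([0.5246, -0.0219, 0.0983], 0.95), ([0.6591, 0.4407, 0.0007], 0.51)]
housing [([0.4922, 0.0635, 0.0902], 0.35)]
```

View pics/top2z.png

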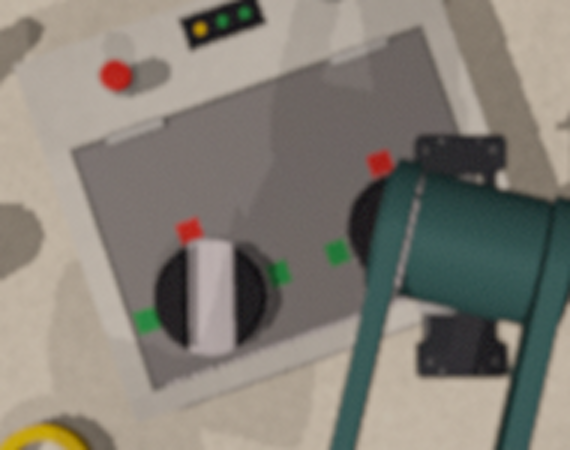

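View pics/side2z.png

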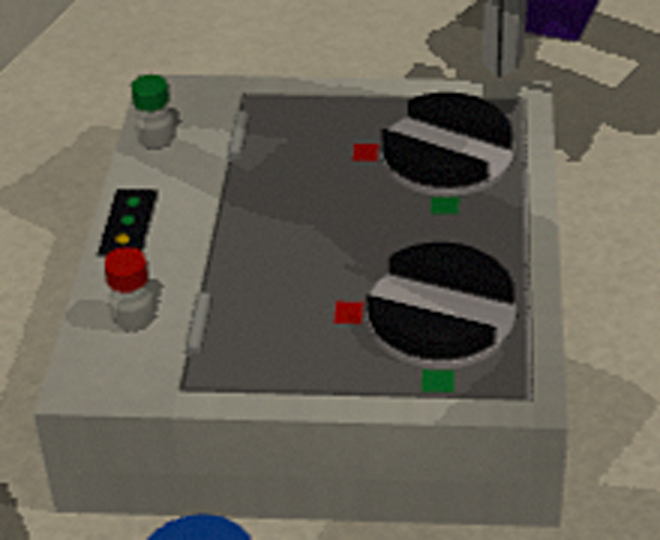

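Cover is flush (no gap in the side view, fingertip stopped at z=0.090). Now to the right fastener with fingers about 60 mm apart.

```bash
python3 -m creep '[[14,-10,20,0,3,0,92],[28,-10,41,0,7,0,92],[28,-10,41,0,7,0,92],[28,-10,41,0,7,0,92],[28,-10,41,0,7,0,92]]'; python3 -c "
from h import *
go([0.5245,-0.0208,0.106],-7)
s=snap('side','side3');cv2.imwrite('pics/side3z.png',cv2.resize(s['color'][120:340,220:440],None,fx=2.7,fy=2.7))"
```

```text
time: 6.7
tool_pos: [0.5236, -0.0215, 0.1554]
ee_rot: [-1.571, 0.0, -0.124]
wrist_force: [-0.4, -0.6, -0.5]
width: 0.0466
mm [ 0.8037 49.3557  0.7954] deg [ 0.0217 -0.1244 -0.0185] t 6.7 w 0.0465907254306399 F [-0.4472 -0.5837 -0.5139] p [ 0.5236 -0.0215  0.1554] rpy [-90.0218   0.0185  -7.1244]
```

View pics/side3z.png

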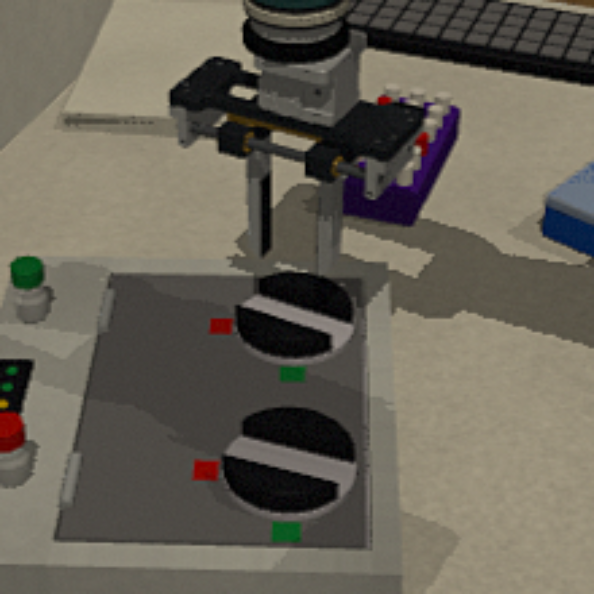

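Fingers (258,255)-(325,265) straddle the right slot's line. Descending into it.

```bash
python3 -m creep '[[1,12,1,0,0,0,92],[1,24,1,0,0,0,92],[1,36,1,0,0,0,92],[1,46,1,0,0,0,92],[1,50,1,0,0,0,92]]'; python3 -c "
from h import *
go([0.5245,-0.0208,0.104],-7);print(robot.get_obs()['wrist_torque'])
s=snap('side','side4');cv2.imwrite('pics/side4z.png',cv2.resize(s['color'][120:340,220:440],None,fx=2.7,fy=2.7))"
```

```text
time: 7.38
tool_pos: [0.5246, -0.0201, 0.1042]
ee_rot: [-1.571, 0.002, -0.124]
wrist_force: [-0.3, -0.0, 0.4]
width: 0.0598
mm [-0.0098  0.2349 -0.6619] deg [ 0.0013 -0.1232 -0.1001] t 7.375 w 0.059826750755849326 F [-0.2675 -0.0142  0.4046] p [ 0.5246 -0.0201  0.1042] rpy [-90.0015   0.1001  -7.1232]
[-0.0925 -0.0617  0.0182]
```

View pics/side4z.png

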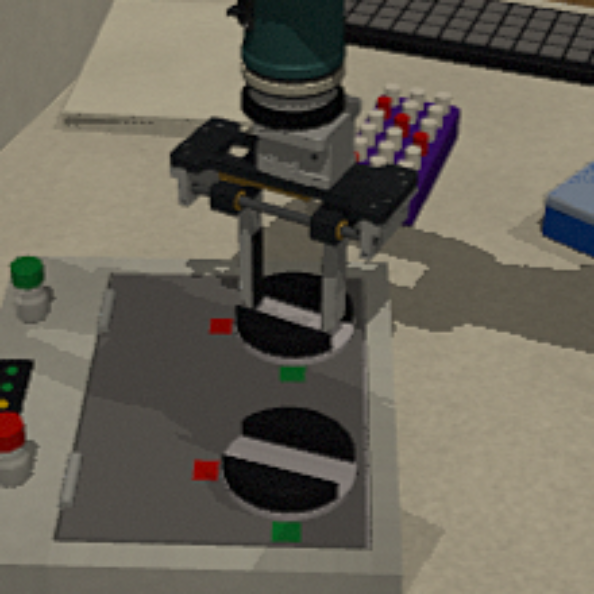

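Both fingertips sit in the slot, no force. Turning clockwise.

```bash
python3 -m creep '[[0,0,0,0,8,0,92],[0,0,0,0,17,0,92],[0,0,0,0,26,0,92],[0,0,0,0,34,0,92],[0,0,0,0,42,0,92]]';python3 -m creep '[[0,0,0,0,8,0,92],[0,0,0,0,16,0,92],[0,0,0,0,24,0,92],[0,0,0,0,28,0,92],[0,0,0,0,30,0,92]]'; python3 -c "
from h import *
go([0.5245,-0.0208,0.104],-85);print(robot.get_obs()['wrist_torque'])
s=snap('side','side5');cv2.imwrite('pics/side5z.png',cv2.resize(s['color'][120:340,220:440],None,fx=2.7,fy=2.7))"
```

```text
time: 8.05
tool_pos: [0.5244, -0.0219, 0.1057]
ee_rot: [-1.574, -0.002, -0.862]
wrist_force: [-2.8, -3.8, 0.3]
width: 0.0602
time: 8.68
tool_pos: [0.5239, -0.0224, 0.1057]
ee_rot: [-1.574, -0.004, -1.383]
wrist_force: [-4.1, -5.3, 0.6]
width: 0.0598
mm [-1.4358  1.6979  0.8644] deg [0.1973 5.7726 0.2288] t 8.675 w 0.059793878240196704 F [-4.1436 -5.2555  0.6273] p [ 0.5239 -0.0224  0.1057] rpy [-90.2085  -0.2184 -79.227 ]
[-0.8689  0.7851  0.1081]
```

View pics/side5z.png

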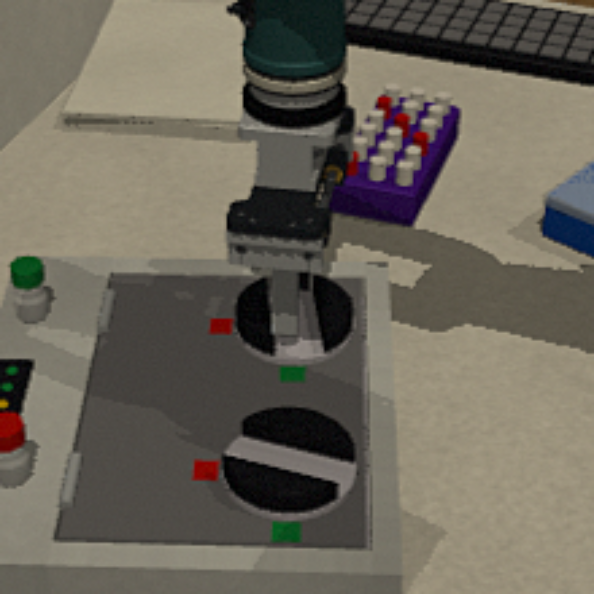

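The right slot (300,330) is nearly at the green mark line; continuing to the stop.

```bash
for i in 1 2 3 4; do python3 -m creep '[[0,0,0,0,3,0,92],[0,0,0,0,3,0,92]]' | egrep 'rot|force'; python3 -c "
from h import *
print(robot.get_obs()['wrist_torque'],robot.get_obs()['tool_pos'])"; done
```

```text
ee_rot: [-1.574, -0.004, -1.434]
wrist_force: [-4.0, -5.5, 1.0]
[-0.8888  0.6521  0.0841] [ 0.5239 -0.0224  0.1057]
ee_rot: [-1.574, -0.004, -1.487]
wrist_force: [-4.3, -4.5, 1.3]
[-0.8499  0.7448  0.1361] [ 0.5239 -0.0224  0.1057]
ee_rot: [-1.575, -0.004, -1.538]
wrist_force: [-4.0, -4.7, 1.5]
[-0.8693  0.9362  0.4511] [ 0.5234 -0.0224  0.1057]
ee_rot: [-1.575, -0.005, -1.585]
wrist_force: [-5.5, -5.0, 2.6]
[-0.8932  1.0177  1.9547] [ 0.5233 -0.0223  0.1057]
```

Torque jumped from 0.1 to 2 N m: the stop. Back off, lift and look.

```bash
python3 -m creep '[[0,0,0,0,-9,0,92],[0,0,0,0,-16,0,92],[0,0,0,0,-16,0,92],[0,-25,0,0,-16,0,92],[0,-55,0,0,-16,0,92]]' | egrep 'pos|rot|force'; python3 -c "
from h import *
go([0.4665,0.139,0.16],-1)"
```

```text
tool_pos: [0.5247, -0.0201, 0.1605]
ee_rot: [-1.572, 0.001, -1.313]
wrist_force: [-0.0, 0.4, -0.4]
mm [-168.7123    0.611   -15.7939] deg [  0.0539 -74.2547  -0.081 ] t 10.35 w 0.06003092798923758 F [-0.0026  0.4335 -0.4307] p [ 0.5247 -0.0201  0.1605] rpy [-90.0856   0.0298 -75.2547]
```

```bash
python3 -m creep '[[-25,0,-2,0,-8,0,92],[-65,0,-6,0,-18,0,92],[-110,0,-10,0,-28,0,92],[-150,0,-14,0,-38,0,92],[-169,0,-16,0,-48,0,92]]' | egrep 'pos|rot';  python3 -m creep '[[0,0,0,0,-9,0,92],[0,0,0,0,-18,0,92],[0,0,0,0,-26,0,92],[0,0,0,0,-26,0,92]]' | egrep 'pos|rot'; python3 -c "
from h import *
go([0.4665,0.139,0.104],-1)
s=snap('top','top6');cv2.imwrite('pics/top6z.png',cv2.resize(s['color'][160:310,190:380],None,fx=3,fy=3,interpolation=2))
s=snap('side','side6');cv2.imwrite('pics/side6z.png',cv2.resize(s['color'][120:340,220:440],None,fx=2.7,fy=2.7))"
```

```text
tool_pos: [0.4657, 0.1408, 0.1609]
ee_rot: [-1.57, -0.001, -0.468]
tool_pos: [0.4664, 0.1391, 0.1607]
ee_rot: [-1.571, -0.001, -0.023]
mm [ 0.0299 56.708  -0.1077] deg [-0.0028 -0.305   0.0336] t 11.475 w 0.059888402127746765 F [ 0.0233  0.3287 -0.8282] p [0.4664 0.1391 0.1607] rpy [-89.9971  -0.0336  -1.305 ]
```

View pics/side6z.png

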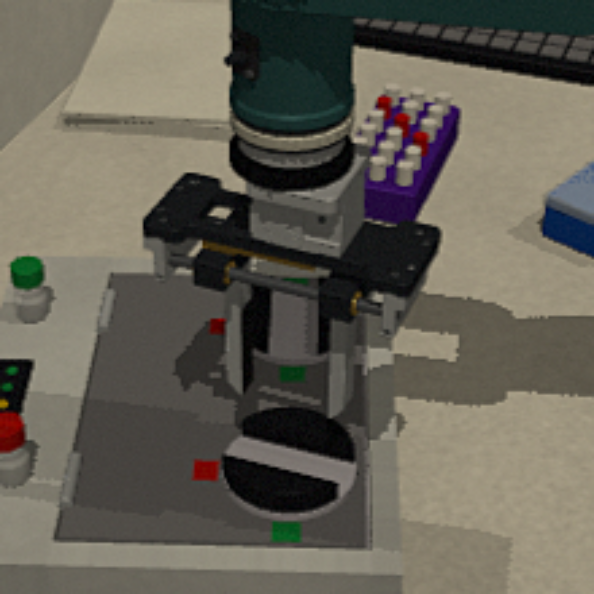

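View pics/top6z.png

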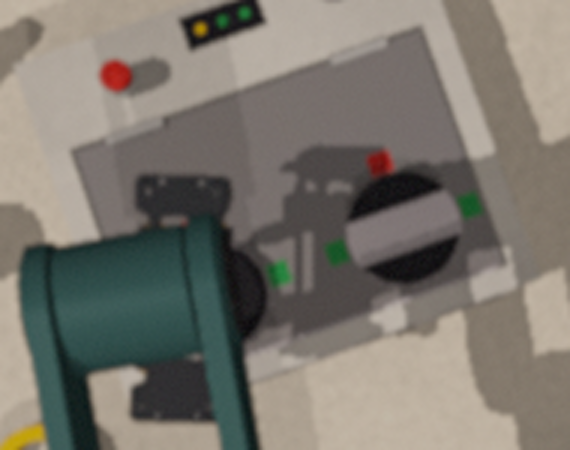

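The right slot now lines up with its green marks (337,252)-(470,206), so it is locked. Next, the left one.

```bash
python3 -m creep '[[0,14,0,0,0,0,92],[0,28,0,0,0,0,92],[0,42,0,0,0,0,92],[0,54,0,0,0,0,92],[0,57,0,0,0,0,92]]'; python3 -c "
from h import *
s=snap('side','side7');cv2.imwrite('pics/side7z.png',cv2.resize(s['color'][120:340,220:440],None,fx=2.7,fy=2.7))"
```

```text
time: 12.2
tool_pos: [0.4655, 0.1388, 0.102]
ee_rot: [-1.571, 0.002, -0.02]
wrist_force: [0.2, -0.7, 0.6]
width: 0.06
```

View pics/side7z.png

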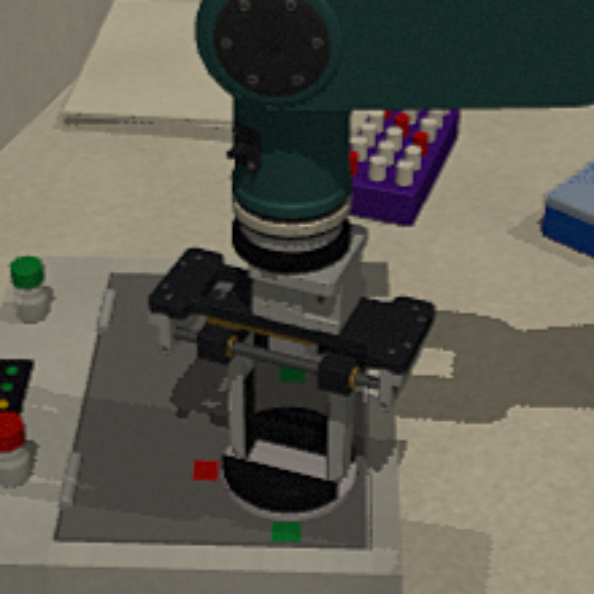

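Fingertips are in the left slot without force. Turning.

```bash
python3 -m creep '[[0,-2,0,0,8,0,92],[0,-2,0,0,17,0,92],[0,-2,0,0,26,0,92],[0,-2,0,0,34,0,92],[0,-2,0,0,42,0,92]]'|egrep 'rot|force';python3 -m creep '[[0,0,0,0,9,0,92],[0,0,0,0,18,0,92],[0,0,0,0,26,0,92],[0,0,0,0,33,0,92],[0,0,0,0,36,0,92]]'|egrep 'rot|force'; for i in 1 2 3; do python3 -m creep '[[0,0,0,0,3,0,92],[0,0,0,0,3,0,92]]' | egrep 'pos|rot|force'; python3 -c "
from h import *
print(robot.get_obs()['wrist_torque'])"; done
```

```text
ee_rot: [-1.571, -0.001, -0.757]
wrist_force: [-0.5, 0.0, 0.1]
ee_rot: [-1.57, -0.001, -1.383]
wrist_force: [0.1, -0.2, -0.1]
tool_pos: [0.4668, 0.1389, 0.1061]
ee_rot: [-1.57, -0.0, -1.433]
wrist_force: [-0.0, -1.3, 1.1]
[-0.0906  0.0448  0.0476]
tool_pos: [0.4667, 0.139, 0.106]
ee_rot: [-1.57, -0.0, -1.484]
wrist_force: [-0.7, -0.7, 0.8]
[-0.0843  0.0842  0.0423]
tool_pos: [0.4667, 0.139, 0.106]
ee_rot: [-1.57, -0.0, -1.536]
wrist_force: [-0.2, -0.8, 2.5]
[-0.1486  0.021   0.4221]
```

```bash
for i in 1; do python3 -m creep '[[0,0,0,0,3,0,92],[0,0,0,0,3,0,92]]' | egrep 'pos|rot|force'; python3 -c "
from h import *
print(robot.get_obs()['wrist_torque'])"; done; python3 -m creep '[[0,0,0,0,-9,0,92],[0,0,0,0,-16,0,92],[0,0,0,0,-16,0,92],[0,-25,0,0,-16,0,92],[0,-60,0,0,-16,0,92]]' | egrep 'pos|rot|force'
```

```text
tool_pos: [0.4666, 0.1393, 0.1061]
ee_rot: [-1.57, -0.0, -1.585]
wrist_force: [-0.5, 0.3, 3.8]
[-0.1678  0.1128  1.7351]
tool_pos: [0.4652, 0.1388, 0.1645]
ee_rot: [-1.575, 0.001, -1.314]
wrist_force: [0.7, -0.2, 0.3]
```

Stop reached on the left too (1.7 N m). Clearing the view.

```bash
python3 -m creep '[[20,-40,-20,0,0,0,92],[75,-60,-40,0,0,0,92],[130,-60,-60,0,0,0,92],[185,-60,-80,0,0,0,92],[240,-60,-100,0,0,0,92]]' | egrep 'pos|rot|force';python3 -m creep '[[55,0,0,0,0,0,92],[80,0,0,0,0,0,92],[80,0,0,0,0,0,92]]' | egrep 'time|pos'
python3 - <<'E'
from h import *
for c in('top','side'):
    s=snap(c,c+'9')
    for n in('cover_press','latch_left_slot','latch_right_slot','vial_a'):
        r=robot.landmark_of(n,c); print(n,[(np.round(d['point'],4).tolist(),round(d['p'],2)) for d in r[:2]])
    im=s['color'];im=im[160:310,190:380] if c=='top' else im[190:370,180:400]
    cv2.imwrite(f'pics/{c}9z.png',cv2.resize(im,None,fx=3,fy=3,interpolation=cv2.INTER_CUBIC))
E
```

```text
tool_pos: [0.4309, -0.1203, 0.2255]
ee_rot: [-1.57, -0.0, -1.314]
wrist_force: [0.6, -0.4, -0.9]
time: 16.12
tool_pos: [0.4518, -0.1965, 0.2247]
cover_press [([0.4951, 0.055, 0.0901], 0.64), ([0.4917, 0.4131, -0.0032], 0.21)]
latch_left_slot [([0.4662, 0.1401, 0.0999], 0.61)]
latch_right_slot [([0.5228, -0.0235, 0.0958], 0.72), ([0.4621, 0.1397, 0.095], 0.64)]
vial_a [([0.6468, 0.2108, 0.0884], 0.6), ([0.7278, 0.0401, 0.0847], 0.57)]
cover_press [([0.4952, 0.0605, 0.0887], 0.74)]
latch_left_slot [([0.4619, 0.1361, 0.0958], 0.97)]
latch_right_slot [([0.5241, -0.0224, 0.1005], 0.76)]
vial_a [([0.6481, 0.2132, 0.089], 0.66), ([0.729, 0.0412, 0.0908], 0.51)]
```

View pics/top9z.png

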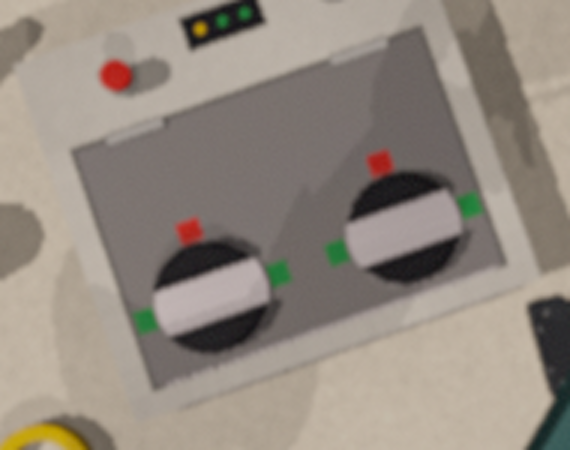

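View pics/side9z.png

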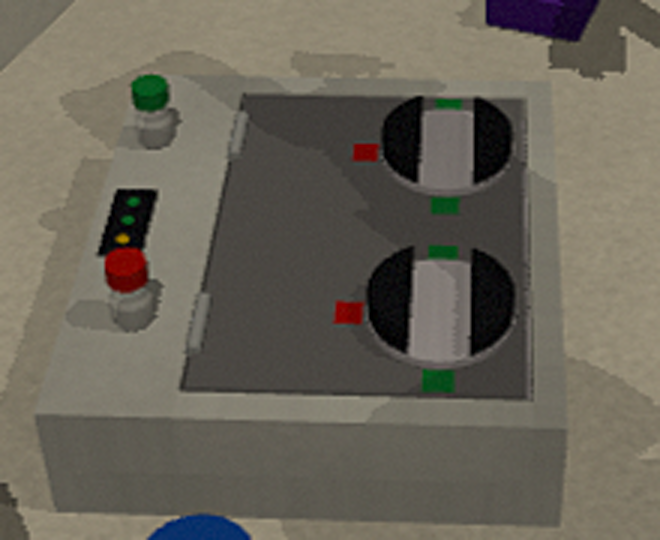

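View pics/top9.png

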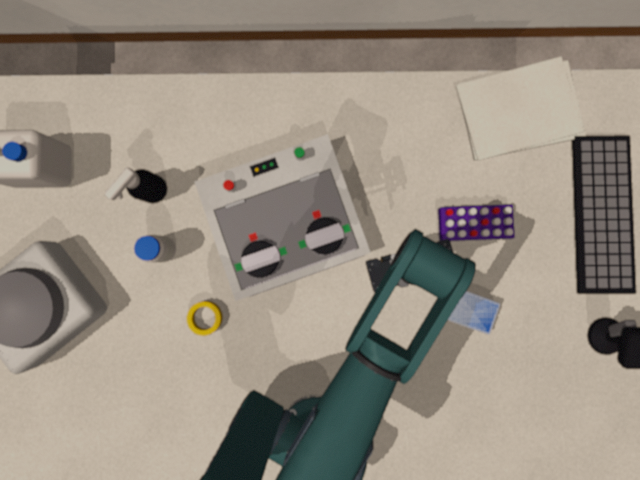

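Both slots line up with their green marks, the cover is flush, and the bystanders are where they were. The gripper is clear of everything, at z=0.22.

```bash
python3 -c "
from h import *
print(robot.close_job())"
```

```text
the job is handed in; nothing more can be done
None
```

The cover is shut flush and both fasteners are turned clockwise to their stops. I handed the job in at about 16 s.

- **Cover:** I pressed it down with the shut fingers. It stopped at z = 0.090 m with about 20 N on it, and the side view then showed no gap.
- **Fasteners:** With the cover shut, I turned the right one and then the left one, using both fingertips set about 60 mm apart in the slot. At each stop the wrist torque rose sharply, to 2.0 N m on the right and 1.7 N m on the left.
- **Last checks:** In the final top and side pictures both slots line up with their green marks. The bottles, vials, rack and tape show no shift. The tip box was partly hidden by the arm in the last top picture, but the part that showed was in place. The gripper was touching nothing at hand-in.
- **Minor disagreements:** The two cameras' positions for the cover and fastener points differed by up to about 5 mm, roughly the networks' stated error. One late sighting for the right fastener's slot actually lay on the left fastener, and I ignored it.

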